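# Slide the boot-box hatch over to cover the brush

## Robot

A 6-joint arm with a two-finger parallel gripper is mounted at the origin on the work surface. World frame = base frame: x ahead of the robot, y to its left, z up, the work surface at z = 0. Lengths are in mm, angles in degrees, forces in N, time in s.
With the tool pointing down it reaches from about 300 to 1000 mm from the base axis. Payload 5.1 kg.
Tool frame: the origin (TCP) lies midway between the tips of the shut fingers; the grasp point (between the pads) lies 19 mm behind it; y points along the fingers, z is the direction in which the jaws open and shut, and the axes are right-handed (so a half turn about y gives the same grasp; the last joint's range is limited). The gripper opens to 95 mm and grips with 3 to 60 N. Pads are 20 mm wide; open, the fingers measure 119 mm over their backs; the gripper's body (75 mm by 180 mm) begins 59 mm behind the grasp point.
Start: joints at [-76.352, 7.093, 94.555, -0, 78.352, -4.733], TCP at [204.929, -616.838, 214.656] pointing down, gripper open.
Joint ranges: [-149.61, 149.61], [-58.7, 133.49], [1.44, 155.28], [-77.14, 257.14], [18.33, 153.61], [-166.67, 166.67]. Speed limits (degrees/s): [147.25, 147.25, 180, 180, 180, 180].

## Interface

Orientations are given as a 3x3 rotation matrix whose columns are the frame's x, y, z axes.
In Python, from station import robot gives the robot as it stands.
- The arm moves only by the tool servo_tool, never from a script. Its argument "plan" is a list of rows, each an object of numbers: "ax", "ay", "az": the turn, a rotation vector about the tool's x, y, z in degrees; "tx", "ty", "tz": the shift along the tool's x, y, z in cm; "grip": the closure in counts, from 0 (fully open) to 255 (shut). In form: [{"ax": .., "ay": .., "az": .., "tx": .., "ty": .., "tz": .., "grip": ..}, ...]. A call has 1 to 12 rows; each row is the pose to reach, as a shift and turn from the pose commanded when the call began, along the tool's axes at that moment; what a row does not reach only later rows make up. A row lasts 1/12 s, in which the tool goes at most 41.7 mm and 7.16 degrees, less where a joint would pass 70% of its speed; a pose out of reach is approached as far as the arm can. A call with a gripper value outside its range is refused whole. The fingers move at their own pace and stop on an object; "squeeze" is the grip in N (left out, the last holds). Time passes only in rows, so rows that repeat a pose let the fingers close. It gives the time, the measured TCP pose, the force and the opening at its end, in the units of the state.
- robot.get_obs(): the state, without advancing time (a new reading comes with each control period).
- robot.camera(name): name is "scene" or "side" or "wrist"; returns a dict with "img" (384x512x3 uint8, red, green, blue), "fovy" (degrees; the focal length in pixels is half the picture's height over the tangent of half this angle, whatever the lens; pixels are square), "cx", "cy" (the principal point, pixels), "R" (3x3) and "t" (3): a world point X has camera coordinates R X + t. Camera axes: x right, y down, z forward; pixel columns grow to the right and rows downward; lengths in mm; the calibration is good to about 2 mm. A picture is of the moment at which its call begins. There is no depth.
- robot.close_job(): hands the job in, once; it reports no verdict.
The state is a dict: "clock": time; "joints": joint angles; "qvel": joint speeds; "joint_torque": joint torques, N m; "ee_pos": TCP position; "tool_rot": TCP orientation; "contact_force": force on the tool from outside, world axes, zero at the start; "torque": the same for the moment, N m; "grip_width": opening from 0.0 (shut) to 1.0 (fully open).
Only numpy, scipy, OpenCV 4.12 (cv2) and the standard library are available. Lean on these libraries where they do the work, as an engineer would, in place of code of your own. Each camera call takes 0.05 s, during which the arm holds its last target.

## Task

The blue boot box on the bench has two wells side by side and one sloping wooden hatch, which now covers the empty well. Take the hatch by its black grip, lift it off its recessed seat, slide it sideways in its channels to the well with the boot brush, and lower it gently (do not let it drop) until it lies flat and fully home in the seat there, then let go. Leave the other things on the bench where they are.

Things in the scene. Friction and masses are not known exactly. Their poses are not given: they have to be found in the camera images.
- boot_box: Fixed blue box, 314 mm wide along its y, about 180 mm deep along x, origin under its middle on the bench, x away from the robot at yaw 0, z up. Its open top slopes 30 degrees, rising towards +x: up-slope direction u = (0.866, 0, 0.5), outward normal n = (-0.5, 0, 0.866) in the box's frame. The plane of the hatch seats passes 85 mm above the origin. Two wells, centred at y = +76 and -76 mm
- seat_left (a point): Centre of the seat of the +y well, on the seat plane (box frame 0, 76, 85 mm; axes as the box's). The seat is 138 mm long along y, between the middle rib and the box's end wall (a stop); the hatch has 4 mm play each way along y
- seat_right (a point): The same for the -y well (box frame 0, -76, 85 mm). Channel walls run along y past both seats, at u = -75.5 and +80.5 mm from the seat centre; the hatch rests against the lower one
- rib_top (a point): Middle of the top of the metal rib between the seats: 14 mm wide along y, 9 mm above the seat plane. The hatch must rise more than 9 mm along n to pass it. Lips on the channel walls (inner edges at u = -67 and +69 mm, 34 to 39 mm above the seat plane) hold the hatch captive: it can rise at most 24 mm
- hatch: Loose hatch, about 0.35 kg: light wooden plate 150 mm (along u) x 130 mm (along y) x 10 mm, in one of the seats at the 30 degree slope. Its frame is parallel to the box's when seated (z vertical, not along the slope); origin: middle of the plate's underside, which lies on the seat centre when seated
- hatch_grip (a point): Centre of the black grip fin (axes as the hatch's), which stands along n on the middle of the plate: 12 mm thick along u, 80 mm long along y, 46 mm high; its top edge is 23 mm further along n, the plate's top 23 mm the other way. 33 mm along n from the hatch's origin; seated it is 114 mm above the bench
- brush_mid (a point): Centre of a wooden boot brush (100 mm along y, 45 mm wide, 40 mm high) lying loose on the floor of the uncovered well, well below the seat; it shows which well is to be covered
- mug: Red mug, 95 mm high, 82 mm across, origin under its middle; beside the -y end of the box. Leave alone
- flashlight: Yellow flashlight lying along its x, 155 mm long, 48 mm high, origin under its middle; beside the +y end of the box. Leave alone
- pump: Chrome bicycle pump lying along its y, 280 mm long, 31 mm high, origin under its middle; behind the box. Leave alone
- glass_dish: Green glass dish, 120 mm across, 45 mm high, origin under its middle; to the left. Leave alone
- polish_jar: Amber jar, 64 mm across, 60 mm high, origin under its middle; on the right. Leave alone
There are look-alikes about, which are no part of the job. Of the things like the part that bears brush_mid, leave any that is red or turquoise; of the rest the larger one is meant.

How it is judged:
By the outcome, as a careful person would: the job done as asked, in the order asked, and still so for the second after the job is handed in, with the robot touching nothing.
It also fails if it takes over 35 s, if anything falls off the work surface, if the arm or the gripper's body presses on something with over 40 N, if the wrist force passes 120 N, or if a joint passes its speed limit or range.

## Working session

There is one attempt and no reset: what is moved stays moved. The work goes in short steps, Python scripts to look and compute and a tool call to move; the robot and the scene stay as the last step left them, time stands still between calls to the robot, and variables do not carry over. Pictures are saved under pics/ and viewed, and the job is handed in when it is done.

Besides the shell and the picture viewer there is one more tool, called after "Emit:" as name(argument=value, ...) on one line, values as JSON. servo_tool: Moves the arm, as the interface text tells. Its arguments: {"type":"object","properties":{"plan":{"type":"array"},"squeeze":{"type":"number"}},"required":["plan"]}

```bash
mkdir -p pics; python3 - <<'E'
from station import robot
import cv2,numpy as np
o=robot.get_obs();print(o)
for n in("scene","side","wrist"):
    c=robot.camera(n);cv2.imwrite(f"pics/{n}0.png",c["img"][:,:,::-1]);np.savez(f"pics/{n}0.npz",**c);print(n,c["fovy"],c["cx"],c["cy"],c["R"],c["t"],[k for k in c])
E
```

```text
{'clock': 0.0, 'joints': array([-7.63519559e+01,  7.13506305e+00,  9.46320072e+01, -1.22801907e-04,
        7.83517724e+01, -4.73175135e+00]), 'qvel': array([ 0.04566074,  0.0932037 , -0.05227977, -0.0012582 , -0.03633258,
        0.01891224]), 'joint_torque': array([-1.87154845e-03, -4.17611647e+01, -3.59929454e+01,  7.73383328e-02,
        4.92774462e-02, -1.96992773e-04]), 'ee_pos': array([ 204.7866609 , -616.23424821,  213.39075377]), 'tool_rot': array([[-9.48987166e-01, -4.91460396e-04,  3.15314314e-01],
       [-3.15314651e-01,  2.01512995e-03, -9.48985042e-01],
       [-1.69010752e-04, -9.99997849e-01, -2.06729713e-03]]), 'contact_force': array([-0.25355372,  0.66196992, -0.02911003]), 'torque': array([ 0.01763973,  0.01472103, -0.0009712 ]), 'grip_width': 0.9994087775004838}
scene 55.247819858040565 256.67197880668226 192.1615821268951 [[-3.10652336e-01  9.50523306e-01 -7.56291860e-04]
 [ 7.37372115e-01  2.40487504e-01 -6.31227475e-01]
 [-5.99814547e-01 -1.96649958e-01 -7.75597385e-01]] [ 185.72871375 -398.90597873 1739.3487803 ] ['img', 'fovy', 'cx', 'cy', 'R', 't']
side 51.48916220477191 260.5696689046213 195.3160710811562 [[-0.98991563 -0.14108165 -0.0127679 ]
 [-0.06865635  0.55666006 -0.82789847]
 [ 0.12390866 -0.81867304 -0.56073265]] [ 617.05636403  141.83063981 1316.1953248 ] ['img', 'fovy', 'cx', 'cy', 'R', 't']
wrist 63.39012912051162 257.962809003399 190.18153854376246 [[ 3.14936211e-01 -9.49112665e-01 -5.76601878e-04]
 [-9.18014206e-01 -3.04771194e-01  2.53701471e-01]
 [-2.40967011e-01 -7.93704513e-02 -9.67282395e-01]] [-648.6819408   -27.84755745  389.55355638] ['img', 'fovy', 'cx', 'cy', 'R', 't']
```

View pics/scene0.png

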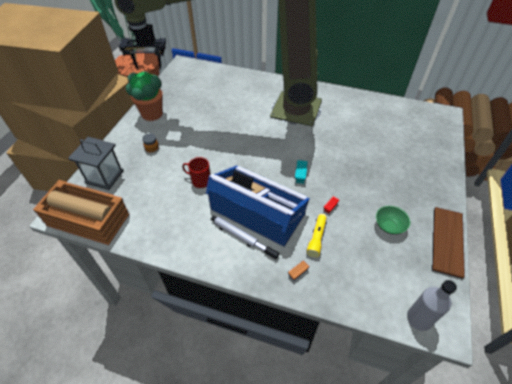

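View pics/side0.png

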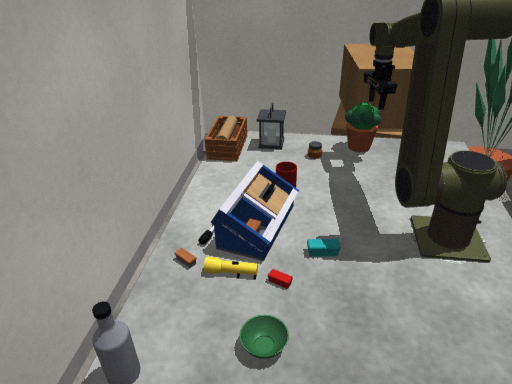

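View pics/wrist0.png

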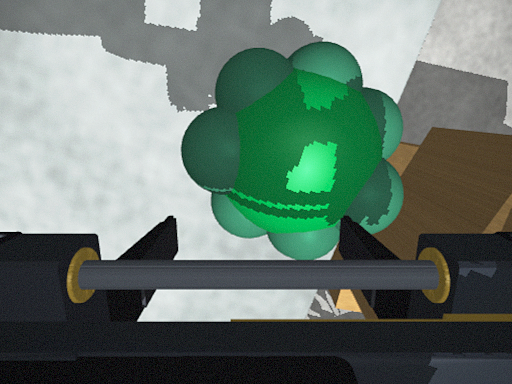

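Hatch (about (268,193) in side) covers the -y (mug-side) well. The brush shows orange-brown at about (253,225) in side, in the +y well. A plant sits right by the gripper, so I'll lift clear first. Next I'll zoom in on the box.

```bash
python3 - <<'E'
import cv2
a=cv2.imread("pics/scene0.png")[155:275,180:340];b=cv2.imread("pics/side0.png")[150:280,180:330]
cv2.imwrite("pics/za.png",cv2.resize(a,None,fx=5,fy=5,interpolation=cv2.INTER_CUBIC))
cv2.imwrite("pics/zb.png",cv2.resize(b,None,fx=4.6,fy=4.6,interpolation=cv2.INTER_CUBIC))
E
```

```text
(no output)
```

View pics/za.png

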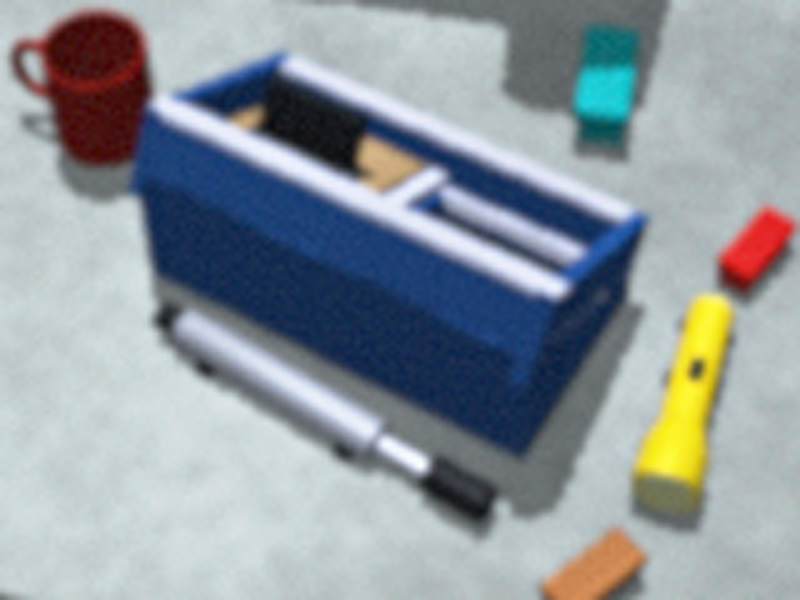

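View pics/zb.png

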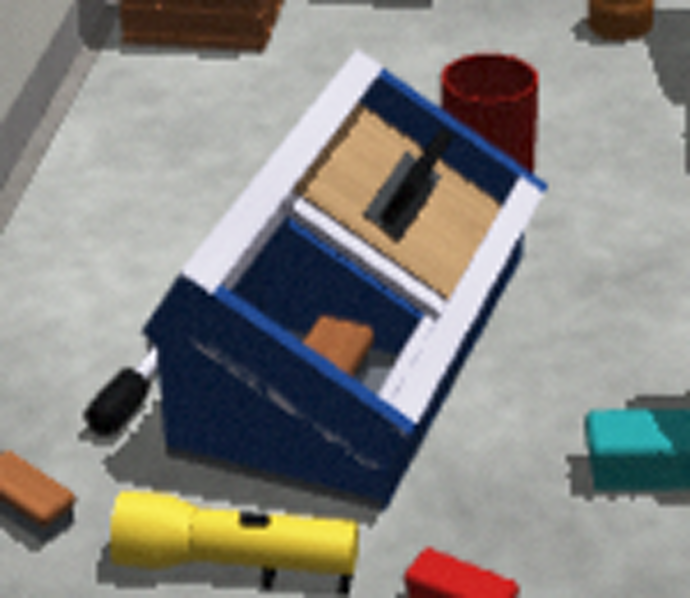

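```bash
cat >h.py <<'E'
import numpy as np,cv2
def load(n):
    return dict(np.load(f"pics/{n}.npz"))
def K(c):
    f=192/np.tan(np.radians(float(c["fovy"])/2)); return f
def ray(c,p):
    f=K(c);d=c["R"].T@np.array([(p[0]-c["cx"])/f,(p[1]-c["cy"])/f,1.]);return -c["R"].T@c["t"],d/np.linalg.norm(d)
def tri(obs):
    A=np.zeros((3,3));b=np.zeros(3)
    for c,p in obs:
        o,d=ray(c,p);P=np.eye(3)-np.outer(d,d);A+=P;b+=P@o
    X=np.linalg.solve(A,b);return X,[np.linalg.norm((np.eye(3)-np.outer(ray(c,p)[1],ray(c,p)[1]))@(X-ray(c,p)[0])) for c,p in obs]
def proj(c,X):
    v=c["R"]@X+c["t"];return K(c)*v[:2]/v[2]+[c["cx"],c["cy"]]
E
python3 - <<'E'
from h import *
s,d=load("scene0"),load("side0")
print(-s["R"].T@s["t"],-d["R"].T@d["t"])
z=lambda p:(np.array(p)+.5)/5-.5+[180,155]
w=lambda p:(np.array(p)+.5)/4.6-.5+[180,150]
for n,a,b in [("ulip out -y",(150,103),(362,50)),("ulip out +y",(560,300),(183,275)),("llip -y out",(285,55),(545,187)),("llip out +y",(645,215),(410,432)),
 ("rib top upper",(385,200),(295,203)),("rib low",(440,172),(440,310))]:
    print(n,tri([(s,z(a)),(d,w(b))]))
E
```

```text
[1395.12590443  261.43529663 1097.37441695] [ 457.48331175 1085.63750046  863.33357219]
ulip out -y (array([ 651.791262  , -151.32887898,  165.26490191]), [np.float64(1.2626983337234736), np.float64(1.2626983337233852)])
ulip out +y (array([724.00909027, 155.72217974, 164.09998395]), [np.float64(1.4232524476777872), np.float64(1.4232524476777086)])
llip -y out (array([ 503.04856793, -111.86019663,   75.33078048]), [np.float64(1.0156016394166127), np.float64(1.015601639416744)])
llip out +y (array([570.94506966, 185.38247106,  74.43752144]), [np.float64(0.4020056780663993), np.float64(0.40200567806656623)])
rib top upper (array([670.74440512,  24.99595003, 142.28016565]), [np.float64(3.964938821417774), np.float64(3.964938821417983)])
rib low (array([567.64668115,  32.74252205,  60.13787398]), [np.float64(1.2314168813007473), np.float64(1.2314168813007218)])
```

```bash
cat >>h.py <<'E'
from scipy.spatial.transform import Rotation as Rn
def box(yaw,bx,by):
    a=np.radians(yaw);B=np.array([[np.cos(a),-np.sin(a),0],[np.sin(a),np.cos(a),0],[0,0,1]]);return B,np.array([bx,by,0.])
def target(bp,yb,g,u=0,dt=0):
    # grasp point at height g along n from hatch seat origin plane; returns TCP pos, R
    B,o=box(*bp);n=B@[-.5,0,.8660254];U=B@[.8660254,0,.5];y=B[:,1]
    tcp=o+B@[0,yb,85]+n*(g-19)+U*u
    return tcp,np.column_stack([-y,-n,U])
def delta(p0,R0,p1,R1):
    return Rn.from_matrix(R0.T@R1).as_rotvec(degrees=True).round(2),(R0.T@(p1-p0)/10).round(2)
def after(p0,R0,a,t):
    return p0+R0@np.array(t)*10, R0@Rn.from_rotvec(a,degrees=True).as_matrix()
E
python3 - <<'E'
from h import *
from station import robot
o=robot.get_obs()
p0=np.array([204.929,-616.838,214.656]);R0=Rn.from_matrix(o["tool_rot"]).as_matrix()
p,R=target((-13.1,629.7,15.5),-76,183);print(p,delta(p0,R0,p,R))
E
```

```text
[532.60847132 -39.9367663  227.0281656 ] (array([ 27.4 , -57.15,  15.26]), array([-49.29,  -1.16, -44.42]))
```

Emit:
servo_tool(plan=[{"ty": -4}, {"ty": -8}, {"ty": -12}, {"ty": -15}, {"ty": -15, "tx": -4, "tz": -3}, {"ty": -15, "tx": -7, "tz": -6, "ax": 3, "ay": -6, "az": 2}, {"ty": -15, "tx": -10, "tz": -9, "ax": 6, "ay": -12, "az": 3}, {"ty": -15, "tx": -13, "tz": -12, "ax": 8, "ay": -17, "az": 5}, {"ty": -15, "tx": -16, "tz": -14.5, "ax": 10, "ay": -22, "az": 6}, {"ty": -15, "tx": -19, "tz": -17, "ax": 12.5, "ay": -26, "az": 7}, {"ty": -15, "tx": -22, "tz": -20, "ax": 14.5, "ay": -31, "az": 8}, {"ty": -15, "tx": -25, "tz": -22.5, "ax": 17, "ay": -36, "az": 9}])

```text
validation failed for argument at $.pl...
```

Emit:
servo_tool(plan=[{"ax": 0, "ay": 0, "az": 0, "tx": 0, "ty": -4, "tz": 0, "grip": 0}, {"ax": 0, "ay": 0, "az": 0, "tx": 0, "ty": -8, "tz": 0, "grip": 0}, {"ax": 0, "ay": 0, "az": 0, "tx": 0, "ty": -12, "tz": 0, "grip": 0}, {"ax": 0, "ay": 0, "az": 0, "tx": 0, "ty": -15, "tz": 0, "grip": 0}, {"ax": 0, "ay": 0, "az": 0, "tx": -3, "ty": -15, "tz": -2.7, "grip": 0}, {"ax": 3, "ay": -6, "az": 2, "tx": -6, "ty": -15, "tz": -5.5, "grip": 0}, {"ax": 5.5, "ay": -11, "az": 3, "tx": -9, "ty": -15, "tz": -8, "grip": 0}, {"ax": 8, "ay": -16, "az": 4, "tx": -12, "ty": -15, "tz": -11, "grip": 0}, {"ax": 10, "ay": -21, "az": 5.5, "tx": -15, "ty": -15, "tz": -13.5, "grip": 0}, {"ax": 12.5, "ay": -26, "az": 7, "tx": -18, "ty": -15, "tz": -16, "grip": 0}, {"ax": 15, "ay": -31, "az": 8, "tx": -21, "ty": -15, "tz": -19, "grip": 0}, {"ax": 17, "ay": -36, "az": 9.5, "tx": -24, "ty": -15, "tz": -21.5, "grip": 0}])

```text
clock: 1.15
ee_pos: [365.2, -334.9, 364.5]
tool_rot: [[-0.564, 0.301, 0.768], [-0.823, -0.135, -0.552], [-0.063, -0.944, 0.324]]
contact_force: [0.1, -0.1, -0.9]
grip_width: 1.001
```

```bash
python3 - <<'E'
from h import *
from station import robot
o=robot.get_obs()
p0=np.array([204.929,-616.838,214.656]);R0=np.array([[-9.48987166e-01,-4.91460396e-04,3.15314314e-01],[-3.15314651e-01,2.01512995e-03,-9.48985042e-01],[-1.69010752e-04,-9.99997849e-01,-2.06729713e-03]]);R0=Rn.from_matrix(R0).as_matrix()
p1,R1=after(p0,R0,[17,-36,9.5],[-24,-15,-21.5]);print(p1,R1,o["ee_pos"])
p,R=target((-13.1,629.7,15.5),-76,183);print(p,delta(p1,R1,p,R))
np.savez("cmd.npz",p=p1,R=R1)
E
```

```text
[ 364.96706155 -337.43296913  365.14070879] [[-0.56790386  0.29865919  0.76699928]
 [-0.82059371 -0.1328469  -0.5558576 ]
 [-0.0641185  -0.94506846  0.32052212]] [ 365.18694429 -334.88011945  364.5013868 ]
[532.60847132 -39.9367663  227.0281656 ] (array([ 10.44, -21.18,   5.6 ]), array([-33.05,  14.11,  -8.11]))
```

Emit:
servo_tool(plan=[{"ax": 2.5, "ay": -5, "az": 1.3, "tx": -3.6, "ty": 0.8, "tz": -0.9, "grip": 0}, {"ax": 5, "ay": -10, "az": 2.6, "tx": -7.2, "ty": 1.7, "tz": -1.8, "grip": 0}, {"ax": 7.5, "ay": -15, "az": 4, "tx": -10.8, "ty": 3, "tz": -2.7, "grip": 0}, {"ax": 10.4, "ay": -21.2, "az": 5.6, "tx": -14.4, "ty": 4.4, "tz": -3.6, "grip": 0}, {"ax": 10.4, "ay": -21.2, "az": 5.6, "tx": -18, "ty": 6, "tz": -4.5, "grip": 0}, {"ax": 10.4, "ay": -21.2, "az": 5.6, "tx": -21.6, "ty": 7.7, "tz": -5.4, "grip": 0}, {"ax": 10.4, "ay": -21.2, "az": 5.6, "tx": -25.2, "ty": 9.5, "tz": -6.2, "grip": 0}, {"ax": 10.4, "ay": -21.2, "az": 5.6, "tx": -28.8, "ty": 11.5, "tz": -7.1, "grip": 0}, {"ax": 10.4, "ay": -21.2, "az": 5.6, "tx": -31.5, "ty": 13.3, "tz": -7.8, "grip": 0}, {"ax": 10.4, "ay": -21.2, "az": 5.6, "tx": -33.0, "ty": 14.1, "tz": -8.1, "grip": 0}, {"ax": 10.4, "ay": -21.2, "az": 5.6, "tx": -33.0, "ty": 14.1, "tz": -8.1, "grip": 0}, {"ax": 10.4, "ay": -21.2, "az": 5.6, "tx": -33.0, "ty": 14.1, "tz": -8.1, "grip": 0}])

```text
clock: 2.15
ee_pos: [532.0, -39.5, 225.0]
tool_rot: [[-0.224, 0.485, 0.845], [-0.975, -0.114, -0.193], [0.002, -0.867, 0.498]]
contact_force: [-0.5, 0.1, 0.2]
grip_width: 1.002
```

```bash
python3 - <<'E'
from h import *
from station import robot
c=np.load("cmd.npz");p1,R1=after(c["p"],c["R"],[10.4,-21.2,5.6],[-33,14.1,-8.1]);np.savez("cmd.npz",p=p1,R=R1)
o=robot.get_obs();print(p1,o["ee_pos"],delta(o["ee_pos"],o["tool_rot"],p1,R1),o["joints"],o["clock"])
for n in("wrist","side"):
    c=robot.camera(n);cv2.imwrite(f"pics/{n}1.png",c["img"][:,:,::-1]);np.savez(f"pics/{n}1.npz",**c)
a=cv2.imread("pics/wrist1.png");cv2.imwrite("pics/w1z.png",cv2.resize(a,None,fx=1.5,fy=1.5,interpolation=cv2.INTER_CUBIC))
E
```

```text
[532.35933798 -40.34399425 227.0828702 ] [531.95395864 -39.51113659 225.00916976] (array([0.07, 0.18, 0.05]), array([ 0.07, -0.15,  0.15])) [ -8.81563366 -27.74308161 127.46123633  -2.82725304  50.4975098
   5.31884871] 2.15
```

View pics/w1z.png

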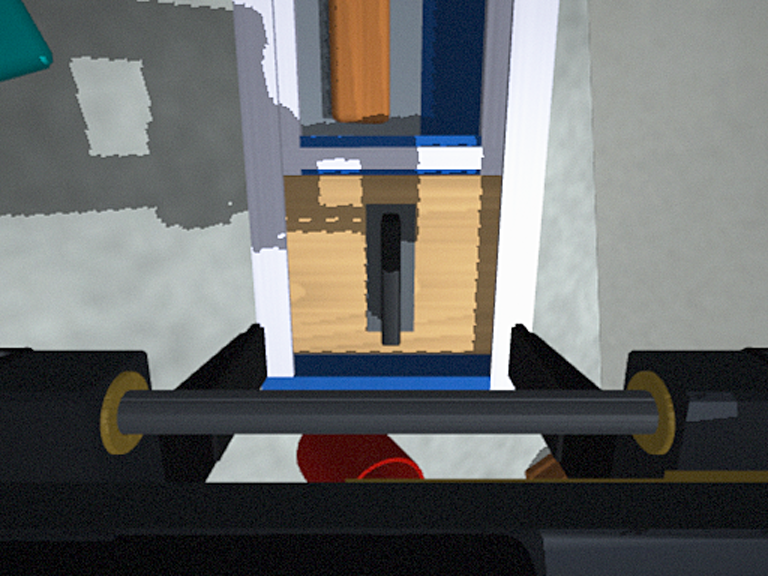

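The wrist view (1.5x) shows the brush in the far (+y) well at (360,60). The rib is at (390,160), the hatch below it, and the fin top runs from (391,212) to (391,345). The tool is nearly in line with it; now I'll check the fin centre and the lips.

```bash
python3 - <<'E'
from h import *
c=load("wrist1");bp=(-13.1,629.7,15.5);B,o=box(*bp);n=B@[-.5,0,.8660254];U=B@[.8660254,0,.5]
q=lambda p:(np.array(p)+.5)/1.5-.5
def on(p,h):
    C,d=ray(c,q(p));O=o+np.array([0,0,85])+n*h;t=(O-C)@n/(d@n);X=C+t*d-O;return (X@U).round(1),(X@B[:,1]).round(1)
print("fin",on((392,213),56),on((391,345),56))
print("fin sides",on((382,240),56),on((401,240),56),on((382,340),56),on((400,340),56))
print("plate",on((284,176),10),on((501,176),10),on((475,354),10))
print("rib",on((392,148),9),on((392,171),9))
print("lips L",on((296,376),39),on((297,5),39),"R",on((490,376),39),on((512,5),39))
print("endwall",on((390,377),39), on((390,391),39))
E
```

```text
fin (np.float64(1.0), np.float64(-32.5)) (np.float64(0.8), np.float64(-115.7))
fin sides (np.float64(-4.9), np.float64(-48.5)) (np.float64(6.4), np.float64(-48.5)) (np.float64(-4.9), np.float64(-112.4)) (np.float64(6.5), np.float64(-112.3))
plate (np.float64(-71.5), np.float64(-12.8)) (np.float64(74.7), np.float64(-12.3)) (np.float64(63.8), np.float64(-141.3))
rib (np.float64(1.2), np.float64(5.6)) (np.float64(1.2), np.float64(-9.3))
lips L (np.float64(-64.1), np.float64(-145.7)) (np.float64(-53.0), np.float64(81.6)) R (np.float64(69.1), np.float64(-145.2)) (np.float64(67.8), np.float64(82.0))
endwall (np.float64(0.4), np.float64(-146.2)) (np.float64(0.5), np.float64(-156.8))
```

Emit:
servo_tool(plan=[{"ax": 0, "ay": 0, "az": 0, "tx": 0, "ty": 1, "tz": 0.1, "grip": 140}, {"ax": 0, "ay": 0, "az": 0, "tx": 0, "ty": 3, "tz": 0.2, "grip": 140}, {"ax": 0, "ay": 0, "az": 0, "tx": 0, "ty": 5, "tz": 0.2, "grip": 140}, {"ax": 0, "ay": 0, "az": 0, "tx": 0, "ty": 7, "tz": 0.2, "grip": 140}, {"ax": 0, "ay": 0, "az": 0, "tx": 0, "ty": 8.5, "tz": 0.2, "grip": 140}, {"ax": 0, "ay": 0, "az": 0, "tx": 0, "ty": 9, "tz": 0.2, "grip": 140}, {"ax": 0, "ay": 0, "az": 0, "tx": 0, "ty": 9, "tz": 0.2, "grip": 140}, {"ax": 0, "ay": 0, "az": 0, "tx": 0, "ty": 9, "tz": 0.2, "grip": 140}], squeeze=30)

```text
clock: 2.92
ee_pos: [578.0, -51.9, 149.7]
tool_rot: [[-0.228, 0.487, 0.843], [-0.974, -0.116, -0.196], [0.002, -0.866, 0.501]]
contact_force: [0.4, -0.5, -1.5]
grip_width: 0.498
```

```bash
python3 - <<'E'
from h import *
from station import robot
c=np.load("cmd.npz");p1,R1=after(c["p"],c["R"],[0,0,0],[0,9,.2]);np.savez("cmd.npz",p=p1,R=R1)
o=robot.get_obs();bp=(-13.1,629.7,15.5)
t,R=target(bp,-76,38,.8);print(delta(o["ee_pos"],o["tool_rot"],p1,R1),delta(o["ee_pos"],o["tool_rot"],t,R),o["clock"],o["contact_force"],o["grip_width"])
c=robot.camera("wrist");cv2.imwrite("pics/wrist2.png",c["img"][:,:,::-1])
E
```

```text
(array([-0.09, -0.01,  0.13]), array([-0.09, -0.05, -0.01])) (array([-0.05,  0.  ,  0.12]), array([-0.15,  5.46, -0.12])) 2.9167 [ 0.4243047  -0.47144967 -1.48645191] 0.49791384949795975
```

View pics/wrist2.png

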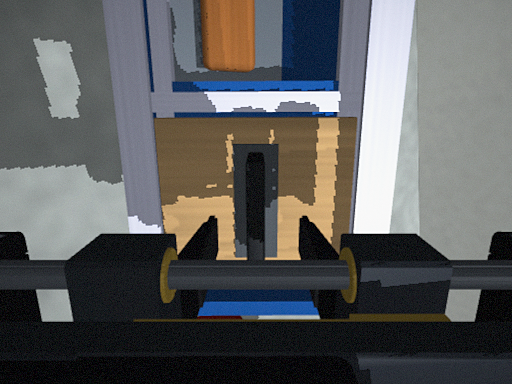

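The fin (x≈257) sits midway between the fingers (215 and 300). I'll descend and close.

Emit:
servo_tool(plan=[{"ax": 0, "ay": 0, "az": 0, "tx": -0.1, "ty": 1.5, "tz": -0.1, "grip": 140}, {"ax": 0, "ay": 0, "az": 0, "tx": -0.1, "ty": 3, "tz": -0.1, "grip": 140}, {"ax": 0, "ay": 0, "az": 0, "tx": -0.1, "ty": 4.3, "tz": -0.1, "grip": 140}, {"ax": 0, "ay": 0, "az": 0, "tx": -0.1, "ty": 5.1, "tz": -0.1, "grip": 140}, {"ax": 0, "ay": 0, "az": 0, "tx": -0.1, "ty": 5.4, "tz": -0.1, "grip": 140}, {"ax": 0, "ay": 0, "az": 0, "tx": -0.1, "ty": 5.4, "tz": -0.1, "grip": 200}, {"ax": 0, "ay": 0, "az": 0, "tx": -0.1, "ty": 5.4, "tz": -0.1, "grip": 255}, {"ax": 0, "ay": 0, "az": 0, "tx": -0.1, "ty": 5.4, "tz": -0.1, "grip": 255}, {"ax": 0, "ay": 0, "az": 0, "tx": -0.1, "ty": 5.4, "tz": -0.1, "grip": 255}, {"ax": 0, "ay": 0, "az": 0, "tx": -0.1, "ty": 5.4, "tz": -0.1, "grip": 255}, {"ax": 0, "ay": 0, "az": 0, "tx": -0.1, "ty": 5.4, "tz": -0.1, "grip": 255}, {"ax": 0, "ay": 0, "az": 0, "tx": -0.1, "ty": 5.4, "tz": -0.1, "grip": 255}], squeeze=35)

```text
clock: 3.97
ee_pos: [603.4, -56.0, 102.3]
tool_rot: [[-0.226, 0.487, 0.844], [-0.974, -0.115, -0.195], [0.002, -0.866, 0.5]]
contact_force: [-5.9, 0.8, 4.7]
grip_width: 0.125
```

```bash
python3 - <<'E'
from h import *
from station import robot
c=np.load("cmd.npz");p1,R1=after(c["p"],c["R"],[0,0,0],[-.1,5.4,-.1]);np.savez("cmd.npz",p=p1,R=R1)
o=robot.get_obs();bp=(-13.1,629.7,15.5);np.savez("grasp.npz",p=o["ee_pos"],R=o["tool_rot"])
t,R=target(bp,-76,38,.8);print(delta(o["ee_pos"],o["tool_rot"],p1,R1),delta(o["ee_pos"],o["tool_rot"],t,R),o["clock"],o["contact_force"],o["torque"],o["grip_width"]*95)
print(delta(p1,R1,p1,R))
E
```

```text
(array([-0.04,  0.05,  0.09]), array([-0.02, -0.04,  0.03])) (array([-0.  ,  0.07,  0.08]), array([0.04, 0.07, 0.03])) 3.9667 [-5.85694383  0.81216952  4.73872184] [ 0.14030945  0.64727269 -0.02135463] 11.89395542050998
(array([ 0.04,  0.01, -0.01]), array([0., 0., 0.]))
```

Emit:
servo_tool(plan=[{"ax": 0, "ay": 0, "az": 0, "tx": 0, "ty": -0.2, "tz": 0.1, "grip": 255}, {"ax": 0, "ay": 0, "az": 0, "tx": 0, "ty": -0.5, "tz": 0.2, "grip": 255}, {"ax": 0, "ay": 0, "az": 0, "tx": 0, "ty": -0.8, "tz": 0.2, "grip": 255}, {"ax": 0, "ay": 0, "az": 0, "tx": 0, "ty": -1.1, "tz": 0.2, "grip": 255}, {"ax": 0, "ay": 0, "az": 0, "tx": 0, "ty": -1.4, "tz": 0.2, "grip": 255}, {"ax": 0, "ay": 0, "az": 0, "tx": 0, "ty": -1.6, "tz": 0.2, "grip": 255}, {"ax": 0, "ay": 0, "az": 0, "tx": 0, "ty": -1.6, "tz": 0.2, "grip": 255}, {"ax": 0, "ay": 0, "az": 0, "tx": 0, "ty": -1.6, "tz": 0.2, "grip": 255}])

```text
clock: 4.63
ee_pos: [597.4, -54.6, 116.9]
tool_rot: [[-0.226, 0.487, 0.843], [-0.974, -0.115, -0.195], [0.002, -0.866, 0.5]]
contact_force: [-0.4, -0.4, -4.5]
grip_width: 0.124
```

```bash
python3 - <<'E'
from h import *
from station import robot
c=np.load("cmd.npz");p1,R1=after(c["p"],c["R"],[0,0,0],[0,-1.6,.2]);np.savez("cmd.npz",p=p1,R=R1)
o=robot.get_obs();g=np.load("grasp.npz")
print("moved since grasp",delta(g["p"],g["R"],o["ee_pos"],o["tool_rot"]),o["clock"],o["contact_force"],o["torque"],o["grip_width"]*95)
for n in ("wrist","side"):
  c=robot.camera(n);cv2.imwrite(f"pics/{n}3.png",c["img"][:,:,::-1]);np.savez(f"pics/{n}3.npz",**c)
a=cv2.imread("pics/wrist3.png");b=cv2.imread("pics/side3.png")[140:280,190:330]
cv2.imwrite("pics/m3.png",np.hstack([cv2.resize(a[:300],(410,240)),cv2.resize(b,(380,380))[:240]]) )
E
```

```text
moved since grasp (array([0.03, 0.  , 0.  ]), array([ 0.01, -1.57,  0.2 ])) 4.6333 [-0.4122013  -0.41785952 -4.47454084] [0.13936584 0.56911932 0.00185594] 11.807749683307987
```

View pics/wrist3.png

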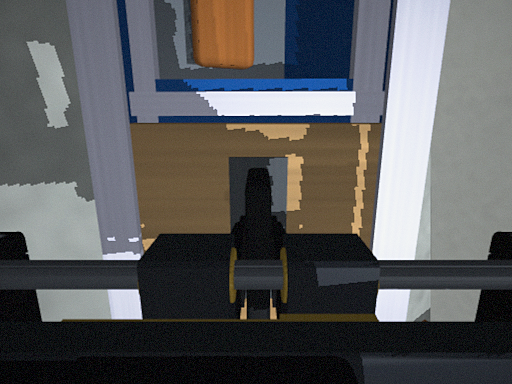

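View pics/side3.png

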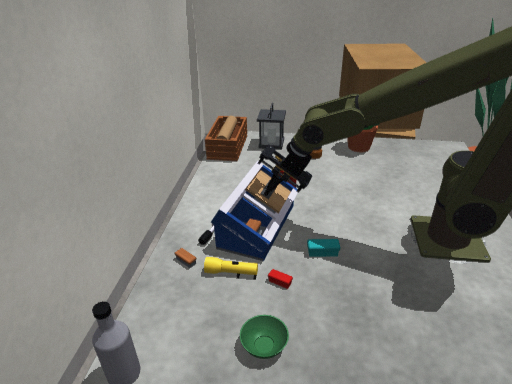

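Emit:
servo_tool(plan=[{"ax": 0, "ay": 0, "az": 0, "tx": -0.5, "ty": 0, "tz": 0, "grip": 255}, {"ax": 0, "ay": 0, "az": 0, "tx": -1.3, "ty": 0, "tz": 0, "grip": 255}, {"ax": 0, "ay": 0, "az": 0, "tx": -2.2, "ty": 0, "tz": 0, "grip": 255}, {"ax": 0, "ay": 0, "az": 0, "tx": -3.1, "ty": 0, "tz": 0, "grip": 255}, {"ax": 0, "ay": 0, "az": 0, "tx": -4, "ty": 0, "tz": 0, "grip": 255}, {"ax": 0, "ay": 0, "az": 0, "tx": -4.9, "ty": 0, "tz": 0, "grip": 255}, {"ax": 0, "ay": 0, "az": 0, "tx": -5.8, "ty": 0, "tz": 0, "grip": 255}, {"ax": 0, "ay": 0, "az": 0, "tx": -6.7, "ty": 0, "tz": 0, "grip": 255}, {"ax": 0, "ay": 0, "az": 0, "tx": -7.6, "ty": 0, "tz": 0, "grip": 255}, {"ax": 0, "ay": 0, "az": 0, "tx": -8.5, "ty": 0, "tz": 0, "grip": 255}, {"ax": 0, "ay": 0, "az": 0, "tx": -9.2, "ty": 0, "tz": 0, "grip": 255}, {"ax": 0, "ay": 0, "az": 0, "tx": -9.5, "ty": 0, "tz": 0, "grip": 255}])

```text
clock: 5.73
ee_pos: [619.1, 39.0, 116.5]
tool_rot: [[-0.225, 0.487, 0.844], [-0.974, -0.114, -0.195], [0.002, -0.866, 0.5]]
contact_force: [-0.0, 0.0, -4.6]
grip_width: 0.123
```

Emit:
servo_tool(plan=[{"ax": 0, "ay": 0, "az": 0, "tx": -0.4, "ty": 0, "tz": 0, "grip": 255}, {"ax": 0, "ay": 0, "az": 0, "tx": -1.1, "ty": 0, "tz": 0, "grip": 255}, {"ax": 0, "ay": 0, "az": 0, "tx": -1.9, "ty": 0, "tz": 0, "grip": 255}, {"ax": 0, "ay": 0, "az": 0, "tx": -2.7, "ty": 0, "tz": 0, "grip": 255}, {"ax": 0, "ay": 0, "az": 0, "tx": -3.5, "ty": 0, "tz": 0, "grip": 255}, {"ax": 0, "ay": 0, "az": 0, "tx": -4.3, "ty": 0, "tz": 0, "grip": 255}, {"ax": 0, "ay": 0, "az": 0, "tx": -5, "ty": 0, "tz": 0, "grip": 255}, {"ax": 0, "ay": 0, "az": 0, "tx": -5.5, "ty": 0, "tz": 0, "grip": 255}, {"ax": 0, "ay": 0, "az": 0, "tx": -5.7, "ty": 0, "tz": 0, "grip": 255}, {"ax": 0, "ay": 0, "az": 0, "tx": -5.7, "ty": 0, "tz": 0, "grip": 255}, {"ax": 0, "ay": 0, "az": 0, "tx": -5.7, "ty": 0, "tz": 0, "grip": 255}])

```text
clock: 6.65
ee_pos: [631.8, 93.5, 116.3]
tool_rot: [[-0.226, 0.487, 0.844], [-0.974, -0.115, -0.195], [0.002, -0.866, 0.5]]
contact_force: [-0.7, 0.1, -3.8]
grip_width: 0.124
```

```bash
python3 - <<'E'
from h import *
from station import robot
c=np.load("cmd.npz");p1,R1=after(c["p"],c["R"],[0,0,0],[-15.2,0,0]);np.savez("cmd.npz",p=p1,R=R1)
o=robot.get_obs();g=np.load("grasp.npz")
print("moved since grasp",delta(g["p"],g["R"],o["ee_pos"],o["tool_rot"]),o["clock"],o["contact_force"],o["torque"],o["grip_width"]*95)
for n in ("wrist","side","scene"):
  c=robot.camera(n);cv2.imwrite(f"pics/{n}4.png",c["img"][:,:,::-1]);np.savez(f"pics/{n}4.npz",**c)
a=cv2.imread("pics/scene4.png")[155:275,190:330];b=cv2.imread("pics/side4.png")[150:270,190:330]
cv2.imwrite("pics/m4.png",cv2.resize(np.hstack([a,b]),(800,343),interpolation=cv2.INTER_CUBIC))
E
```

```text
moved since grasp (array([-0.  , -0.01, -0.01]), array([-15.2 ,  -1.55,   0.18])) 6.65 [-0.66850815  0.08515151 -3.83268639] [0.09499293 0.55661238 0.01239289] 11.814516187213405
```

View pics/wrist4.png

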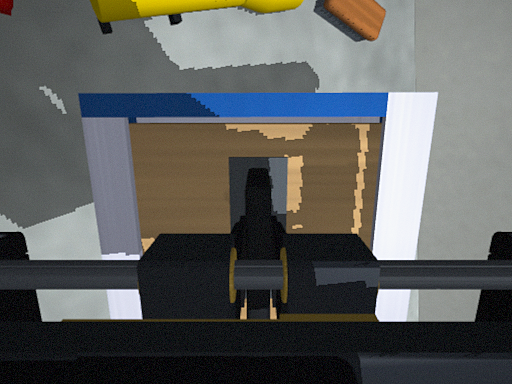

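View pics/m4.png

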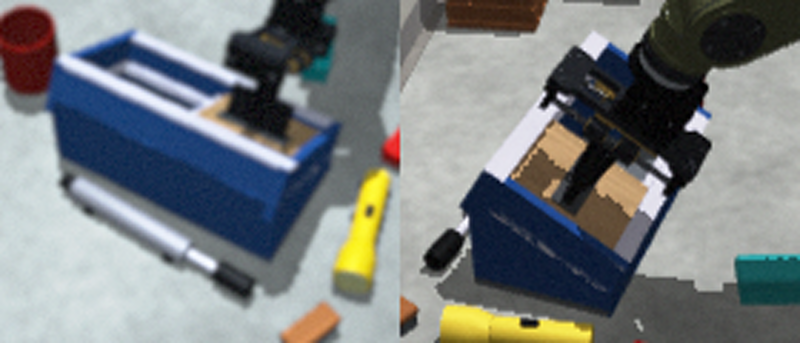

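```bash
python3 - <<'E'
from h import *
c=load("wrist4");bp=(-13.1,629.7,15.5);B,o=box(*bp);n=B@[-.5,0,.8660254];U=B@[.8660254,0,.5]
def on(p,h):
    C,d=ray(c,p);O=o+np.array([0,0,85])+n*h;t=(O-C)@n/(d@n);X=C+t*d-O;return (X@U).round(1),(X@B[:,1]).round(1)
print(on((257,123.5),25.5),on((257,117),39),on((257,94),39),on((120,95),39))
E
python3 -c "
import cv2;a=cv2.imread('pics/wrist4.png')[85:145,100:420];cv2.imwrite('pics/w4z.png',cv2.resize(a,None,fx=2.5,fy=5,interpolation=cv2.INTER_NEAREST))"
```

```text
(np.float64(1.5), np.float64(140.2)) (np.float64(1.5), np.float64(144.1)) (np.float64(1.5), np.float64(155.5)) (np.float64(-68.4), np.float64(154.9))
```

View pics/w4z.png

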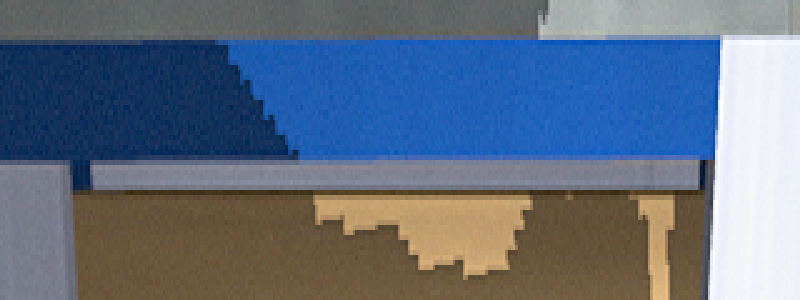

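The gap to the end wall is about 3.9 mm, the middle of the play. Lowering gently.

Emit:
servo_tool(plan=[{"ax": 0, "ay": 0, "az": 0, "tx": 0, "ty": 0.15, "tz": 0, "grip": 255}, {"ax": 0, "ay": 0, "az": 0, "tx": 0, "ty": 0.3, "tz": 0, "grip": 255}, {"ax": 0, "ay": 0, "az": 0, "tx": 0, "ty": 0.45, "tz": 0, "grip": 255}, {"ax": 0, "ay": 0, "az": 0, "tx": 0, "ty": 0.6, "tz": -0.05, "grip": 255}, {"ax": 0, "ay": 0, "az": 0, "tx": 0, "ty": 0.75, "tz": -0.1, "grip": 255}, {"ax": 0, "ay": 0, "az": 0, "tx": 0, "ty": 0.9, "tz": -0.1, "grip": 255}, {"ax": 0, "ay": 0, "az": 0, "tx": 0, "ty": 1.0, "tz": -0.15, "grip": 255}, {"ax": 0, "ay": 0, "az": 0, "tx": 0, "ty": 1.1, "tz": -0.15, "grip": 255}, {"ax": 0, "ay": 0, "az": 0, "tx": 0, "ty": 1.2, "tz": -0.15, "grip": 255}, {"ax": 0, "ay": 0, "az": 0, "tx": 0, "ty": 1.25, "tz": -0.15, "grip": 255}, {"ax": 0, "ay": 0, "az": 0, "tx": 0, "ty": 1.3, "tz": -0.15, "grip": 255}, {"ax": 0, "ay": 0, "az": 0, "tx": 0, "ty": 1.3, "tz": -0.15, "grip": 255}])

```text
clock: 7.8
ee_pos: [636.9, 92.2, 104.4]
tool_rot: [[-0.226, 0.487, 0.844], [-0.974, -0.115, -0.195], [0.002, -0.866, 0.5]]
contact_force: [0.0, 0.2, -3.2]
grip_width: 0.121
```

Emit:
servo_tool(plan=[{"ax": 0, "ay": 0, "az": 0, "tx": 0, "ty": 0.05, "tz": 0, "grip": 255}, {"ax": 0, "ay": 0, "az": 0, "tx": 0, "ty": 0.1, "tz": 0, "grip": 255}, {"ax": 0, "ay": 0, "az": 0, "tx": 0, "ty": 0.15, "tz": 0, "grip": 255}, {"ax": 0, "ay": 0, "az": 0, "tx": 0, "ty": 0.2, "tz": 0, "grip": 255}, {"ax": 0, "ay": 0, "az": 0, "tx": 0, "ty": 0.25, "tz": 0, "grip": 255}, {"ax": 0, "ay": 0, "az": 0, "tx": 0, "ty": 0.3, "tz": 0, "grip": 255}, {"ax": 0, "ay": 0, "az": 0, "tx": 0, "ty": 0.3, "tz": 0, "grip": 255}, {"ax": 0, "ay": 0, "az": 0, "tx": 0, "ty": 0.3, "tz": 0, "grip": 255}])

```text
clock: 8.47
ee_pos: [637.9, 92.0, 102.8]
tool_rot: [[-0.227, 0.486, 0.844], [-0.974, -0.115, -0.195], [0.002, -0.866, 0.5]]
contact_force: [-10.4, 1.0, 5.8]
grip_width: 0.126
```

```bash
python3 - <<'E'
from h import *
from station import robot
c=np.load("cmd.npz");p1,R1=after(c["p"],c["R"],[0,0,0],[0,1.6,-.15]);np.savez("cmd.npz",p=p1,R=R1)
o=robot.get_obs();g=np.load("grasp.npz")
d=delta(g["p"],g["R"],o["ee_pos"],o["tool_rot"]);print("moved since grasp",d,delta(o["ee_pos"],o["tool_rot"],p1,R1),o["clock"],o["contact_force"],o["tool_rot"].T@o["contact_force"],o["torque"],o["grip_width"]*95)
c=robot.camera("wrist");cv2.imwrite(f"pics/wrist5.png",c["img"][:,:,::-1])
E
```

```text
moved since grasp (array([-0.03,  0.01, -0.04]), array([-15.19,  -0.06,   0.05])) (array([-0.01,  0.04,  0.13]), array([-0.02, -0.01,  0.05])) 8.4667 [-10.38987162   0.95123033   5.75425589] [  1.44362944 -10.14498862  -6.07954539] [ 0.073504    1.26023087 -0.13183048] 12.014660013763596
```

View pics/wrist5.png

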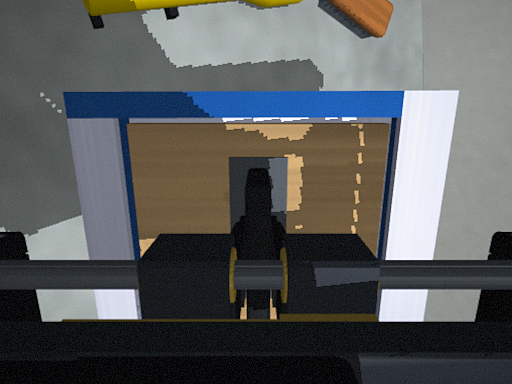

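Seat contact is about 10 N along n, at the same height as the original seat. Releasing.

Emit:
servo_tool(plan=[{"ax": 0, "ay": 0, "az": 0, "tx": 0, "ty": 0, "tz": 0, "grip": 215}, {"ax": 0, "ay": 0, "az": 0, "tx": 0, "ty": 0, "tz": 0, "grip": 190}, {"ax": 0, "ay": 0, "az": 0, "tx": 0, "ty": 0, "tz": 0, "grip": 165}, {"ax": 0, "ay": 0, "az": 0, "tx": 0, "ty": 0, "tz": 0, "grip": 140}, {"ax": 0, "ay": 0, "az": 0, "tx": 0, "ty": 0, "tz": 0, "grip": 140}, {"ax": 0, "ay": 0, "az": 0, "tx": 0, "ty": -0.5, "tz": 0, "grip": 140}, {"ax": 0, "ay": 0, "az": 0, "tx": 0, "ty": -2, "tz": 0, "grip": 140}, {"ax": 0, "ay": 0, "az": 0, "tx": 0, "ty": -4, "tz": 0, "grip": 140}, {"ax": 0, "ay": 0, "az": 0, "tx": 0, "ty": -7, "tz": 0, "grip": 140}, {"ax": 0, "ay": 0, "az": 0, "tx": 0, "ty": -10, "tz": 0, "grip": 140}, {"ax": 0, "ay": 0, "az": 0, "tx": 0, "ty": -13, "tz": 0, "grip": 140}, {"ax": 0, "ay": 0, "az": 0, "tx": 0, "ty": -16, "tz": 0, "grip": 140}])

```text
clock: 9.52
ee_pos: [559.6, 110.3, 241.9]
tool_rot: [[-0.226, 0.487, 0.843], [-0.974, -0.115, -0.195], [0.002, -0.866, 0.501]]
contact_force: [0.9, 0.8, -0.0]
grip_width: 0.45
```

Emit:
servo_tool(plan=[{"ax": 0, "ay": 0, "az": 0, "tx": 3, "ty": 0, "tz": 0, "grip": 60}, {"ax": 0, "ay": 0, "az": 0, "tx": 6, "ty": 0, "tz": 0, "grip": 60}, {"ax": 0, "ay": 0, "az": 0, "tx": 7, "ty": 0, "tz": 0, "grip": 60}, {"ax": 0, "ay": 0, "az": 0, "tx": 7, "ty": 0, "tz": 0, "grip": 60}, {"ax": 0, "ay": 0, "az": 0, "tx": 7, "ty": 0, "tz": 0, "grip": 60}])

```text
clock: 9.93
ee_pos: [544.6, 41.7, 241.0]
tool_rot: [[-0.228, 0.488, 0.843], [-0.974, -0.115, -0.196], [0.001, -0.865, 0.501]]
contact_force: [0.9, -0.3, -0.0]
grip_width: 0.732
```

```bash
python3 - <<'E'
from h import *
from station import robot
o=robot.get_obs();print(o["clock"],o["contact_force"],o["grip_width"],o["ee_pos"])
for n in ("wrist","side","scene"):
  c=robot.camera(n);cv2.imwrite(f"pics/{n}6.png",c["img"][:,:,::-1]);np.savez(f"pics/{n}6.npz",**c)
a=cv2.imread("pics/scene6.png")[155:275,190:330];b=cv2.imread("pics/side6.png")[150:270,190:330]
cv2.imwrite("pics/m6.png",cv2.resize(np.hstack([a,b]),(800,343),interpolation=cv2.INTER_CUBIC))
a=cv2.imread("pics/wrist6.png");cv2.imwrite("pics/w6z.png",cv2.resize(a,None,fx=1.5,fy=1.5,interpolation=cv2.INTER_CUBIC))
E
```

```text
9.9333 [ 0.87786623 -0.27082023 -0.03384294] 0.7318277604696392 [544.61278058  41.74812312 241.03425245]
```

View pics/w6z.png

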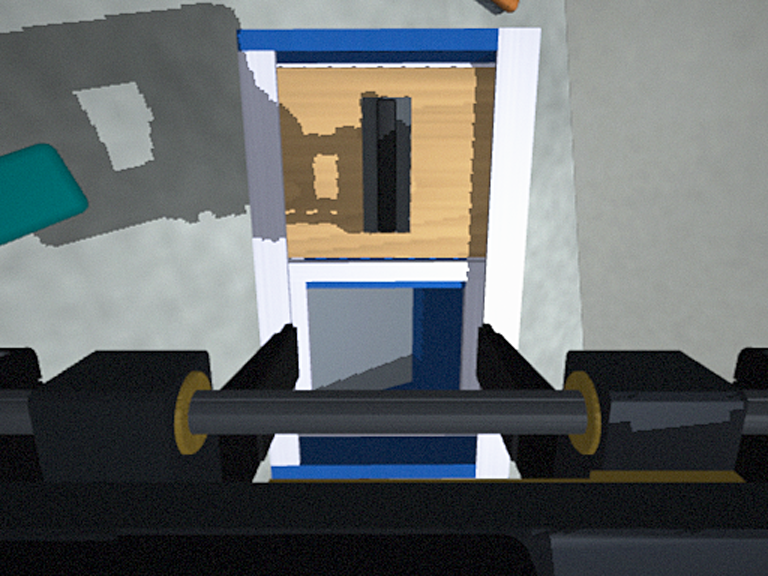

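View pics/m6.png

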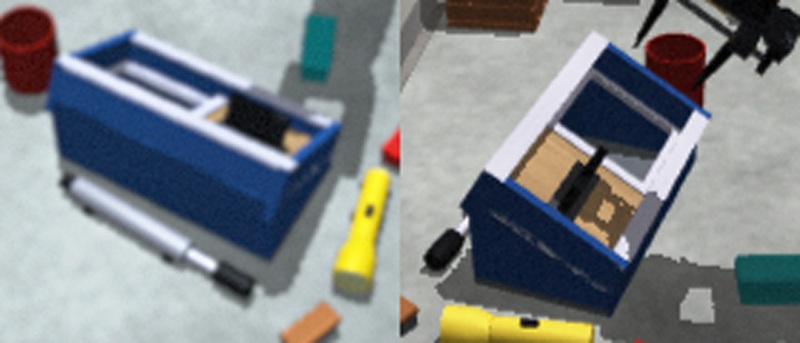

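The hatch is in the +y well, with the fin top from about (386,98) to (386,232). Next I'll check it geometrically.

```bash
python3 - <<'E'
from h import *
c=load("wrist6");bp=(-13.1,629.7,15.5);B,o=box(*bp);n=B@[-.5,0,.8660254];U=B@[.8660254,0,.5]
q=lambda p:(np.array(p)+.5)/1.5-.5
def on(p,h):
    C,d=ray(c,q(p));O=o+np.array([0,0,85])+n*h;t=(O-C)@n/(d@n);X=C+t*d-O;return (X@U).round(1),(X@B[:,1]).round(1)
print("fin",[on(p,56) for p in((377,100),(397,100),(376,231),(396,231))])
print("fin base +y",on((363,97),10),on((411,97),10))
print("plate",on((279,67),10),on((496,67),10),on((288,259),10),on((488,259),10))
print("rib",on((385,263),9),on((385,283),9))
# old/new side views
for k,p in (("side0",-76),("side6",76)):
    s=load(k); 
    for y in(-40,40):
      X=o+B@[0,p+y,85]+n*56; print(k,proj(s,X))
im=load("side6")["img"][150:270,190:330,::-1];i0=load("side0")["img"][150:270,190:330,::-1]
cv2.imwrite("pics/s6z.png",cv2.resize(np.hstack([i0[20:110,20:110],im[20:110,20:110]]),None,fx=4.4,fy=4.4,interpolation=cv2.INTER_CUBIC))
E
```

```text
fin [(np.float64(-4.6), np.float64(113.8)), (np.float64(7.2), np.float64(113.8)), (np.float64(-5.7), np.float64(36.4)), (np.float64(7.0), np.float64(36.4))]
fin base +y (np.float64(-14.9), np.float64(121.2)) (np.float64(17.7), np.float64(121.2))
plate (np.float64(-70.9), np.float64(140.0)) (np.float64(74.4), np.float64(140.0)) (np.float64(-72.1), np.float64(9.0)) (np.float64(76.3), np.float64(8.9))
rib (np.float64(-0.1), np.float64(5.7)) (np.float64(-0.2), np.float64(-9.7))
side0 [277.1813509  178.38980898]
side0 [269.2607755  190.25599056]
side6 [261.47613217 201.918526  ]
side6 [251.98986807 216.13033847]
```

View pics/s6z.png

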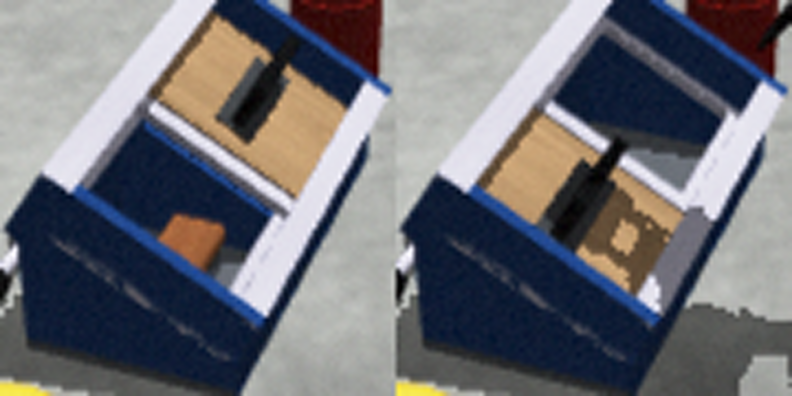

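To check flatness precisely, I'll take the wrist view from the same relative pose as before the move and compare pixels.

```bash
python3 - <<'E'
from h import *
from station import robot
o=robot.get_obs();B,_=box(-13.1,0,0)
t=np.array([531.954,-39.511,225.009])+152*B[:,1];g=load("wrist1")
print(delta(o["ee_pos"],o["tool_rot"],t,np.array([[-.2245,.485,.845],[-.975,-.114,-.193],[.002,-.867,.498]])))
E
```

```text
(array([-0.12, -0.08,  0.  ]), array([-6.89,  1.64, -0.23]))
```

Emit:
servo_tool(plan=[{"ax": 0, "ay": 0, "az": 0, "tx": -3, "ty": 0, "tz": 0, "grip": 0}, {"ax": 0, "ay": 0, "az": 0, "tx": -6, "ty": 1, "tz": -0.2, "grip": 0}, {"ax": 0, "ay": 0, "az": 0, "tx": -6.9, "ty": 1.6, "tz": -0.2, "grip": 0}, {"ax": 0, "ay": 0, "az": 0, "tx": -6.9, "ty": 1.6, "tz": -0.2, "grip": 0}, {"ax": 0, "ay": 0, "az": 0, "tx": -6.9, "ty": 1.6, "tz": -0.2, "grip": 0}, {"ax": 0, "ay": 0, "az": 0, "tx": -6.9, "ty": 1.6, "tz": -0.2, "grip": 0}])

```text
clock: 10.58
ee_pos: [566.2, 107.5, 225.3]
tool_rot: [[-0.226, 0.486, 0.844], [-0.974, -0.115, -0.195], [0.002, -0.866, 0.5]]
contact_force: [-0.2, -0.6, -0.6]
grip_width: 0.996
```

```bash
python3 - <<'E'
from h import *
from station import robot
o=robot.get_obs();B,_=box(-13.1,0,0)
t=np.array([531.954,-39.511,225.009])+152*B[:,1];print(o["ee_pos"]-t,o["clock"],o["contact_force"])
c=robot.camera("wrist");np.savez("pics/wrist7.npz",**c)
a=load("wrist1")["img"][60:270,150:360,::-1];b=c["img"][60:270,150:360,::-1]
cv2.imwrite("pics/cmp.png",cv2.resize(np.hstack([a,b]),None,fx=1.9,fy=2.5,interpolation=cv2.INTER_CUBIC))
E
```

```text
[-0.24164491 -1.01323709  0.33633637] 10.5833 [-0.15092497 -0.60503661 -0.59137698]
```

View pics/cmp.png

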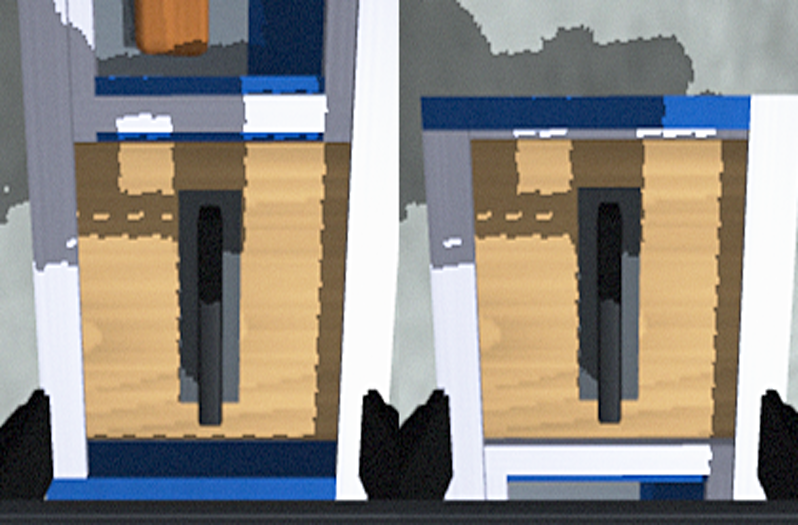

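Both views match. The grip plate (212 vs 213 px), the fin (220 px in both) and the lip shadow are the same size, so the hatch lies flat at seat height. I'm handing in.

```bash
python3 - <<'E'
from station import robot
print(robot.close_job())
E
```

```text
the job is handed in; nothing more can be done
None
```

The hatch now lies over the brush well (+y) and I have let go of it; the job is handed in at about 10.6 s. I gripped the fin, lifted the hatch about 16 mm along n and slid it 152 mm over the rib. I then lowered it at roughly 6–18 mm/s until it touched the seat, with about 10 N of contact force.

**Last checks:**
- **Flat and home:** From the same relative viewpoint, the wrist picture matches the original seated one (fin 220 px in both, grip plate 212 vs 213 px, same lip shadow). At release the tool was 0.6 mm higher than at the grasp.
- **One reading that disagreed:** A coarser ray measurement of the plate gave 131 mm along y, against 128.8 mm before. That is near its reading error, and the same-viewpoint comparison did not show the hatch raised.
- **Gaps and clearance:** The hatch was about 4 mm from the end wall before lowering, in the middle of its play. The gripper is clear of everything, with no contact force beyond sensor noise.
- **Other things on the bench:** The mug, pump and flashlight looked unmoved in the pictures after release. I did not check the glass dish or the polish jar again after the move.

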